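Show the zero direction of a rotary table

TASK

Show the machine how its rotary table is turned: point down at the black plug in the centre of the faceplate with the fingertips two or three centimetres above it and stay there for about two seconds, then point in the same way at the top of the brass pin for about two seconds, then press the green button fully down to store the direction, let it come up again and move clear. Do not touch the rotary table or any of its three pins, do not press the red button, and leave the other things lying where they are.

Things in the scene. Friction and masses are not known exactly. Their poses are not given: they have to be found in the camera images.
- rotary: the rotary table, fixed to the machine bed: a cream drum on a grey foot 236 mm across, with a round light metal faceplate 210 mm across on top. The faceplate's upper face is 110 mm above the bed. Origin on the axis at the underside, z up.
- centre (a point): the middle of the top of the black plug (36 mm across, 1.5 mm proud of the faceplate, ringed with brass) in the faceplate's centre, 111.5 mm above the bed; z up.
- brass_pin: a loose brass (yellow metal) setting pin standing upright on the faceplate, 36 mm tall: a foot 30 mm across and 10 mm high, then a shank 20 mm across with a flat top. Origin at the centre of its underside, z up. The three pins stand about 80 mm from the faceplate's centre, 120 degrees apart; which colour stands where varies.
- brass_pin_top (a point): the centre of the brass pin's flat top, 36 mm above the faceplate, 146 mm above the bed; z up.
- blue_pin: a loose blue setting pin standing upright on the faceplate, 36 mm tall: a foot 30 mm across and 10 mm high, then a shank 20 mm across with a flat top. Origin at the centre of its underside, z up. The three pins stand about 80 mm from the faceplate's centre, 120 degrees apart; which colour stands where varies.
- white_pin: a loose white setting pin standing upright on the faceplate, 36 mm tall: a foot 30 mm across and 10 mm high, then a shank 20 mm across with a flat top. Origin at the centre of its underside, z up. The three pins stand about 80 mm from the faceplate's centre, 120 degrees apart; which colour stands where varies.
- box: the control box, fixed to the bed: grey, 120 x 170 x 60 mm high with a white top, the longer side along its own y. Origin at the centre of its underside. The green and the red button stand on its top, 40 mm either side of the middle along its y; which one is on which side varies.
- store_top (a point): the centre of the top of the green round button (32 mm across), which is pressed straight down.
- store (a joint): how far the green button is pressed, in m: 0 is up, 0.006 is fully down. It is sprung, needs about 5 N to go fully down and comes up by itself.
- stop_top (a point): the centre of the top of the red round button, same size as the green one; leave it alone.
- stop (a joint): how far the red button is pressed, in m: 0 is up, 0.006 is fully down.
- eyebolt: a loose steel lifting eye standing on its foot (36 mm across), 65 mm tall; a bystander. Origin at the centre of its underside.
- stepblock: a loose dark steel step block, 54 x 30 x 36 mm high; a bystander. Origin at the centre of its underside.
- wrench: a loose steel wrench lying on the bed beyond the control box; a bystander. It lies along its own x.
- oil: a loose yellow bottle, 54 mm across and 140 mm tall; a bystander. Origin at the centre of its underside.

How it is judged (in metres and radians):
On the way, in this order (a step that is already met when the one before it is completed fails the run):
1. point at the black centre plug: grasp point within 20 mm sideways and 78 mm above, for 1 s (horizontal distance between the grasp point and centre below 0.02 m and z of the grasp point in the frame of centre between 0 and 0.078 m), for 1 s.
2. point at the top of the brass pin: grasp point within 20 mm sideways and 78 mm above, for 1 s (horizontal distance between the grasp point and brass_pin_top below 0.02 m and z of the grasp point in the frame of brass_pin_top between 0 and 0.078 m), for 1 s.
3. press the green button down (value of joint store above 0.0045 m), for 0.05 s.
At the end, for the whole second after the job is handed in: Both buttons are up again (less than 2 mm down), the three pins stand upright within 6 mm of where they were, and the eyebolt, step block, wrench and bottle are within 30 mm of where they were (value of joint each of store, stop below 0.002 m and distance of each of brass_pin, blue_pin, white_pin from where it was at the start of the episode below 0.006 m and angle between each of brass_pin, blue_pin, white_pin's own z axis and vertical below 0.15 rad and distance of each of eyebolt, stepblock, wrench, oil from where it was at the start of the episode below 0.03 m); the robot touches nothing.
It fails at once if the rotary table or one of its pins is touched (contact force between any of the fingers, the arm and rotary above 0.5 N or contact force between any of the fingers, the arm and brass_pin above 0.5 N or contact force between any of the fingers, the arm and blue_pin above 0.5 N or contact force between any of the fingers, the arm and white_pin above 0.5 N).
It fails at once if a pin is shifted, lifted or tipped (distance of any of brass_pin, blue_pin, white_pin from where it was at the start of the episode above 0.006 m or angle between any of brass_pin, blue_pin, white_pin's own z axis and vertical above 0.15 rad).
It fails at once if the red button is pressed (value of joint stop above 0.003 m).
It fails at once if a bystander is moved or lifted (distance of any of eyebolt, stepblock, wrench, oil from where it was at the start of the episode above 0.03 m).
It also fails if it takes over 54 s, if anything falls off the work surface, if the arm or the gripper's body presses on something with over 40 N, if the wrist force passes 120 N, or if a joint passes its speed limit or range.

ROBOT

A 6-joint arm with a two-finger parallel gripper is mounted at the origin on the work surface. World frame = base frame: x ahead of the robot, y to its left, z up, the work surface at z = 0. Lengths are in m, angles in degrees, forces in N, time in s.
With the tool pointing down it reaches from about 0.325 to 0.9 m from the base axis. Payload 3.5 kg.
Tool frame: the origin (TCP) lies on the centre line of the jaws, within the pads' length; the fingertips stand arm.tcp_to_tips ahead of it and the grasp point (between the pads) lies 6 mm ahead of it (arm.tcp_to_tips is the distance from the TCP to the fingertips, in m); z points along the fingers, y is the direction in which the jaws open and shut (so a half turn about z gives the same grasp; the last joint's range is limited). The gripper opens to 85 mm and grips with 20 to 120 N. Pads are 22 mm wide; open, the fingers measure 114 mm over their backs; the gripper's body (76 mm by 85 mm) begins 54 mm behind the grasp point. The pads swing forward as they close: fully open they stand 13 mm farther back than shut.
Start: joints at [-71.184, 15.837, -1.513, 72.651, 0, 84.076], TCP at [0.262, -0.568, 0.256] pointing down, gripper open.
Joint ranges: [-178.77, 178.77], [-48.84, 107.48], [-61.69, 71.31], [-111.58, 123.2], [-90, 87.43], [-180, 180]. Speed limits (degrees/s): [147.25, 147.25, 180, 180, 180, 180].

INTERFACE

Orientations are given as [roll, pitch, yaw] about the fixed x, y, z axes, in that order (R = Rz(yaw) Ry(pitch) Rx(roll)).
In Python, from station import read_state, cams, job, arm gives the robot as it stands.
- The arm moves only by the tool play_rows, never from a script. Its argument "steps" is a list of rows, each an object of numbers: "dx", "dy", "dz": the shift along the tool's x, y, z in cm; "twist": the turn about the tool's z in rad. A call has 1 to 20 rows; each row is the pose to reach, as a shift and turn from the pose commanded when the call began, along the tool's axes at that moment; what a row does not reach only later rows make up. A row lasts 1/8 s, in which the tool goes at most 62.5 mm and 10.7 degrees, less where a joint would pass 70% of its speed; a pose out of reach is approached as far as the arm can. A call with a gripper value outside its range is refused whole. "claw" is the finger opening in cm, from 0 to 8.54, set as the call begins (left out, the last holds). The fingers move at their own pace and stop on an object; "grip_force" is the grip in N (left out, the last holds). Time passes only in rows, so rows that repeat a pose let the fingers close. It gives the time, the measured TCP pose, the force and the opening at its end, in the units of the state.
- read_state(): the state, without advancing time (a new reading comes with each control period).
- cams.read_camera(name): name is "side" or "top"; returns (picture, depth): 420x560x3 uint8, red, green, blue; 420x560 float32, m along the optical axis (not along the pixel's ray), 0 where there is no reading.
- cams.camera_params(name): a dict with "K" (3x3 intrinsics, pixels), "k1" (the pictures are not rectified: a ray, as slopes to the right and down, at radius r is drawn at 1 + k1 r^2 times it, then the intrinsics apply), "T" (4x4, takes a point from camera to world coordinates). Camera axes: x right, y down, z forward; pixel columns grow to the right and rows downward; lengths in m; the calibration is good to about 2 mm. A picture is of the moment at which its call begins. camera_params takes no time and is no camera call.
- job.finish_job(): hands the job in, once; it reports no verdict.
The state is a dict: "clock": time; "qpos": joint angles; "qvel": joint speeds; "joint_torque": joint torques, N m; "tool_pos": TCP position; "tcp_rot": TCP orientation; "contact_force": force on the tool from outside, world axes, zero at the start; "moment": the same for the moment, N m; "gripper_width": finger opening in m.
Only numpy, scipy, OpenCV 4.12 (cv2) and the standard library are available. Lean on these libraries where they do the work, as an engineer would, in place of code of your own. Each camera call takes 0.05 s, during which the arm holds its last target. There are 200 camera calls.

## Working session

There is one attempt and no reset: what is moved stays moved. The work goes in short steps, Python scripts to look and compute and a tool call to move; the robot and the scene stay as the last step left them, time stands still between calls to the robot, and variables do not carry over. Pictures are saved under pics/ and viewed, about 8 in all and at most 12, crops included, and the job is handed in when it is done.

Besides the shell and the picture viewer there is one more tool, called after ">>>" as a command line: name --argument value ..., lists and objects as JSON in quotes. play_rows: Moves the arm, as the interface text tells. Its arguments: {"type":"object","properties":{"steps":{"type":"array"},"claw":{"type":"number"},"grip_force":{"type":"number"}},"required":["steps"]}

```bash
mkdir -p pics; python3 - <<'E'
from station import read_state,cams,arm
import cv2,numpy as np
for n in("top","side"):
    p,d=cams.read_camera(n); cv2.imwrite(f"pics/{n}0.png",p[:,:,::-1]); np.savez(f"pics/{n}0.npz",p=p,d=d)
    q=cams.camera_params(n); print(n,q)
s=read_state(); print(s, arm.tcp_to_tips)
E
```

```text
top {'K': array([[445.56349079,   0.        , 277.81606969],
       [  0.        , 445.56349079, 205.11507455],
       [  0.        ,   0.        ,   1.        ]]), 'k1': -0.004915056666439565, 'T': array([[ 0.07697575, -0.97365782,  0.21462803,  0.32124967],
       [-0.99702307, -0.07421135,  0.02092054, -0.0186351 ],
       [-0.00444161, -0.21559947, -0.97647178,  1.23423403],
       [ 0.        ,  0.        ,  0.        ,  1.        ]])}
side {'K': array([[478.21680362,   0.        , 275.01513248],
       [  0.        , 478.21680362, 208.14624984],
       [  0.        ,   0.        ,   1.        ]]), 'k1': -0.10155209288698752, 'T': array([[ 0.92747539, -0.24492126,  0.28249422,  0.15529216],
       [-0.37369467, -0.58319971,  0.72126998, -1.01738343],
       [-0.01190381, -0.77452674, -0.63242915,  0.99928724],
       [ 0.        ,  0.        ,  0.        ,  1.        ]])}
{'clock': 0.1, 'qpos': array([-7.11841094e+01,  1.58756669e+01, -1.59013585e+00,  7.26509864e+01,
       -1.02277100e-04,  8.40752538e+01]), 'qvel': array([ 1.06651675e-01, -9.17143711e-02,  2.20971967e-01, -4.31204025e-02,
        2.12698817e-02, -1.00550423e-04]), 'joint_torque': array([ 5.24477509e-04, -4.46707392e+01,  2.96128732e+01,  8.42996029e-03,
       -9.82579650e-05, -1.31895902e-05]), 'tool_pos': array([ 0.26134293, -0.56701146,  0.25525108]), 'tcp_rot': array([-1.79883824e+02, -1.19534905e-02,  2.47406247e+01]), 'contact_force': array([-1.25550559, -0.37441966,  0.26461149]), 'moment': array([0.03308558, 0.01903851, 0.04784833]), 'gripper_width': 0.08553385555491853} 0.025
```

View pics/top0.png

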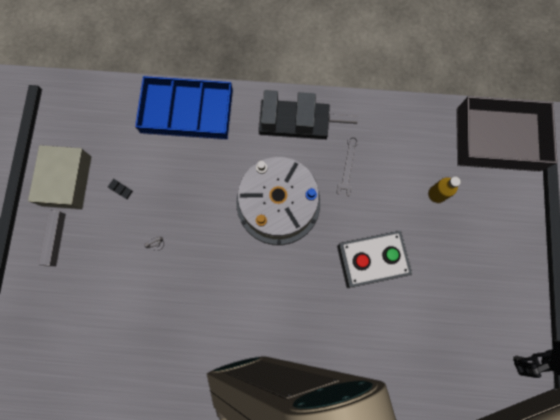

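View pics/side0.png

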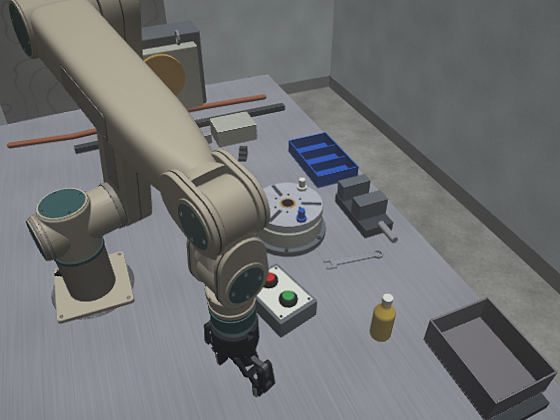

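The top view shows the plug at (278,195), brass pin (261,219), blue pin (311,194), white pin (261,167), green button (393,255), red button (362,261) and bottle (443,190). In the side view the brass pin is hidden by the arm.

```bash
cat > h.py <<'E'
import cv2,numpy as np
from station import cams
def ray(n,u,v):
    q=cams.camera_params(n);K=q["K"]
    x,y=cv2.undistortPoints(np.array([[[u,v]]],float),K,np.array([q["k1"],0,0,0.]))[0,0]
    T=q["T"]; return T[:3,3],T[:3,:3]@[x,y,1]
def onplane(n,u,v,z):
    o,r=ray(n,u,v); return o+r*(z-o[2])/r[2]
def blob(p,lo,hi,box):
    x0,y0,x1,y1=box; h=cv2.cvtColor(p,cv2.COLOR_RGB2HSV)
    m=np.zeros(h.shape[:2],np.uint8); m[y0:y1,x0:x1]=cv2.inRange(h,lo,hi)[y0:y1,x0:x1]
    n,l,s,c=cv2.connectedComponentsWithStats(m); i=1+np.argmax(s[1:,4]); return c[i],s[i],l==i
E
python3 - <<'E'
from h import *
D=np.load("pics/top0.npz");p,d=D["p"],D["d"]
def dep(n,d,mask):
    v,u=np.nonzero(mask); 
    P=[ray(n,a,b)[0]+ray(n,a,b)[1]*d[b,a] for a,b in zip(u,v)]; return np.array(P)
def rep(name,n,p,d,lo,hi,box,z):
    c,s,m=blob(p,lo,hi,box); P=dep(n,d,m)
    print(name,n,c.round(1),s,onplane(n,*c,z).round(4),"depth z pct",np.percentile(P[:,2],[5,50,95]).round(4),P.mean(0).round(4))
S=np.load("pics/side0.npz")
T=[("plug",(0,0,0),(179,255,60),{"top":(265,183,291,208),"side":(280,195,297,210)},.1115),
("green",(45,90,40),(85,255,255),{"top":(375,240,410,270),"side":(270,280,310,315)},.075),
("red",(170,120,60),(179,255,255),{"top":(345,245,378,275),"side":(255,265,285,295)},.075),
("brass",(8,120,90),(30,255,255),{"top":(250,209,272,230)},.146),
("blue",(105,120,80),(130,255,255),{"top":(300,183,322,206),"side":(290,200,312,226)},.146),
("oil",(10,120,60),(30,255,255),{"top":(425,170,465,210),"side":(365,285,400,345)},.07)]
for nm,lo,hi,b,z in T:
    for n,src in(("top",D),("side",S)):
        if n in b:
            try: rep(nm,n,src["p"],src["d"],lo,hi,b[n],z)
            except Exception as e: print(nm,n,e)
c=cv2.resize(D["p"][150:280,230:430],None,fx=4,fy=4,interpolation=cv2.INTER_CUBIC);cv2.imwrite("pics/crop1.png",c[:,:,::-1])
E
```

```text
plug top [277.9 194.5] [272 189  12  12 108] [0.5962 0.0075 0.1115] depth z pct [0.107  0.1102 0.1134] [0.5964 0.0075 0.1103]
plug side [287.5 202.4] [282 200  11   6  54] [0.5961 0.0057 0.1115] depth z pct [0.1074 0.11   0.1122] [0.5968 0.0074 0.11  ]
green top [392.  254.2] [386 248  13  14 146] [ 0.4684 -0.2997  0.075 ] depth z pct [0.0715 0.0813 0.0858] [ 0.4659 -0.2946  0.096 ]
green side [287.9 295.3] [282 291  13  10 102] [ 0.4689 -0.2959  0.075 ] depth z pct [0.078  0.0827 0.086 ] [ 0.4633 -0.3087  0.0913]
red top [360. 254.] [360 254   1   1   1] [ 0.4625 -0.2169  0.075 ] depth z pct [0.0709 0.0709 0.0709] [ 0.463  -0.2176  0.0709]
red side [271. 281.] [271 281   1   1   1] [ 0.4475 -0.235   0.075 ] depth z pct [0.0766 0.0766 0.0766] [ 0.447  -0.2364  0.0766]
brass top [260.7 219.8] [256 215  10  11  84] [0.5199 0.0442 0.146 ] depth z pct [0.1166 0.1427 0.1481] [0.5194 0.044  0.1483]
blue top [310.9 194. ] [306 189  11  11  93] [ 0.5954 -0.0761  0.146 ] depth z pct [0.1169 0.1404 0.1471] [ 0.5986 -0.0767  0.1333]
blue side [301. 218.] [297 215   9   6  35] [ 0.5863 -0.1116  0.146 ] depth z pct [0.1145 0.1191 0.1245] [ 0.5997 -0.0832  0.1193]
oil top [445.8 187.6] [437 178  21  20 250] [ 0.6597 -0.4418  0.07  ] depth z pct [0.084  0.0962 0.1139] [ 0.6518 -0.4318  0.0974]
oil side [384.7 312.8] [374 304  22  19 263] [ 0.666  -0.4348  0.07  ] depth z pct [0.084  0.0957 0.1095] [ 0.6519 -0.451   0.0958]
```

View pics/crop1.png

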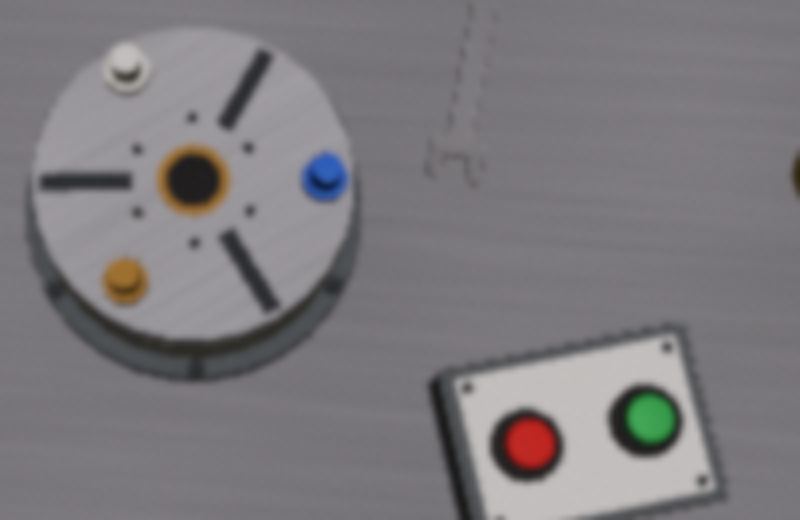

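```bash
python3 - <<'E'
from h import *
print("brass",onplane("top",261.2,218.2,.146),"base",onplane("top",260.9,220,.118))
print("blue",onplane("top",311.5,191.3,.146)); print("white",onplane("top",261,165.8,.146))
o1,r1=ray("top",392.,254.2);o2,r2=ray("side",287.9,295.3)
t=np.linalg.lstsq(np.c_[r1,-r2],o2-o1,rcond=None)[0];print("green tri",o1+r1*t[0],o2+r2*t[1])
for z in(.075,.082): print("green",z,onplane("top",392,254.2,z),"red",onplane("top",362,260.5,z))
D=np.load("pics/top0.npz");d=D["d"]
for u,v in((392,254),(362,260),(377,250),(278,195),(261,218)): 
  pts=[(lambda o,r:o+r*d[b,a])(*ray("top",a,b)) for a in range(u-2,u+3) for b in range(v-2,v+3) if d[b,a]>0]; print(u,v,np.median(pts,0).round(4))
E
```

```text
brass [0.52409634 0.04329728 0.146     ] base [0.52460873 0.04525642 0.118     ]
blue [ 0.60240211 -0.07713915  0.146     ]
white [0.65960533 0.05536992 0.146     ]
green tri [ 0.46785561 -0.29885828  0.07881296] [ 0.46765197 -0.298816    0.07877686]
green 0.075 [ 0.46833942 -0.29978303  0.075     ] red [ 0.4460677  -0.22266588  0.075     ]
green 0.082 [ 0.46745122 -0.29808533  0.082     ] red [ 0.44531399 -0.22143384  0.082     ]
392 254 [ 0.4679 -0.298   0.0826]
362 260 [ 0.4465 -0.2216  0.0821]
377 250 [ 0.4785 -0.2637  0.0609]
278 195 [0.595  0.0071 0.1115]
261 218 [0.5245 0.0438 0.1458]
```

```bash
cat >> h.py <<'E'
def shift(target):
    from station import read_state
    from scipy.spatial.transform import Rotation as R
    s=read_state(); r=R.from_euler("xyz",s["tcp_rot"],degrees=True)
    print("clock",s["clock"],"tcp",s["tool_pos"].round(4),"rot",s["tcp_rot"].round(2),"f",s["contact_force"].round(2),"w",s["gripper_width"])
    print("shift cm",(100*r.inv().apply(np.array(target)-s["tool_pos"])).round(2))
E
python3 -c "
from h import *
shift([.596,.007,.255])"
```

```text
clock 0.1 tcp [ 0.2613 -0.567   0.2553] rot [-1.7988e+02 -1.0000e-02  2.4740e+01] f [-1.26 -0.37  0.26] w 0.08553385555491853
shift cm [ 54.42 -38.13   0.11]
```

>>> play_rows --claw 0 --steps '[{"dz": 0}, {"dz": 0}, {"dz": 0}, {"dz": 0}, {"dz": 0}, {"dz": 0}, {"dz": 0}, {"dz": 0}]'

```text
invalid input at $.steps[0]: expected keys dx, dy, dz, twist
```

```bash
python3 - <<'E'
from h import *
from station import read_state
s=read_state();print(s["clock"],s["tool_pos"],s["gripper_width"],s["contact_force"])
p,d=cams.read_camera("side")
q=cams.camera_params("side");K,T=q["K"],q["T"]
v,u=np.nonzero(d>0); uv=np.stack([u,v],-1).astype(float)[:,None]
xy=cv2.undistortPoints(uv,K,np.array([q["k1"],0,0,0.]))[:,0]
P=np.c_[xy,np.ones(len(xy))]*d[v,u][:,None]@T[:3,:3].T+T[:3,3]
t=s["tool_pos"]; m=(np.hypot(*(P[:,:2]-t[:2]).T)<.04)&(P[:,2]>.1)
print(np.percentile(P[m,2],[0,1,3,5,10,20,50]).round(4)-t[2], m.sum())
cv2.imwrite("pics/side1.png",cv2.resize(p[310:420,180:320],None,fx=5,fy=5)[:,:,::-1])
E
```

```text
0.1 [ 0.26134293 -0.56701146  0.25525108] 0.08553385555491853 [-1.25550559 -0.37441966  0.26461149]
[0.04084892 0.05724892 0.07964892 0.10424892 0.12424892 0.15024892
 0.32864892] 6774
```

View pics/side1.png

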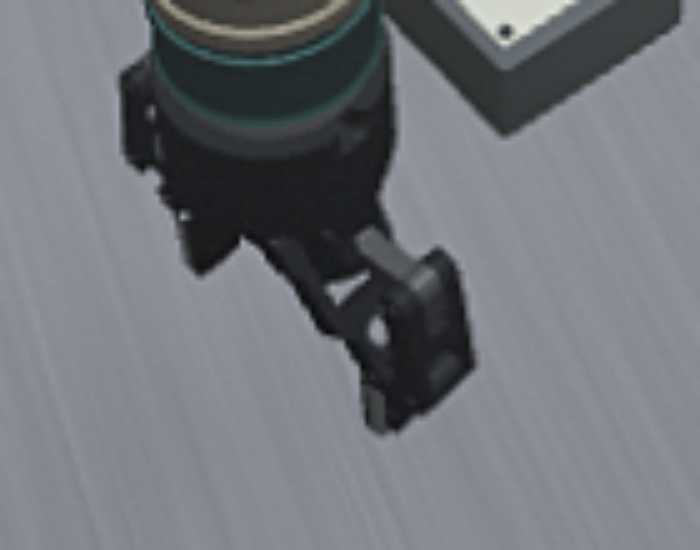

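The move was refused because every row needs all four keys, so this picture still shows the gripper open, with the tips at about crop (380,430). I'll resend it.

>>> play_rows --claw 0 --steps '[{"dx": 0, "dy": 0, "dz": 0, "twist": 0}, {"dx": 0, "dy": 0, "dz": 0, "twist": 0}, {"dx": 0, "dy": 0, "dz": 0, "twist": 0}, {"dx": 0, "dy": 0, "dz": 0, "twist": 0}, {"dx": 0, "dy": 0, "dz": 0, "twist": 0}, {"dx": 0, "dy": 0, "dz": 0, "twist": 0}, {"dx": 0, "dy": 0, "dz": 0, "twist": 0}, {"dx": 0, "dy": 0, "dz": 0, "twist": 0}]'

```text
clock: 1.15
tool_pos: [0.2616, -0.5677, 0.2563]
tcp_rot: [180.0, 0.0, 24.7]
contact_force: [0.0, -0.1, 0.5]
gripper_width: -0.0001
```

```bash
python3 - <<'E'
from h import *
from station import read_state
s=read_state();print(s["clock"],s["tool_pos"],s["gripper_width"],s["contact_force"])
p,d=cams.read_camera("side")
q=cams.camera_params("side");K,T=q["K"],q["T"]
t=s["tool_pos"]
# project tip candidates on the tool axis
for k in(.006,.012,.025,.038):
    c=T[:3,:3].T@(t-[0,0,k]-T[:3,3]); print(k,cv2.projectPoints(c[None],np.zeros(3),np.zeros(3),K,np.array([q["k1"],0,0,0.]))[0].ravel(),"in crop",(cv2.projectPoints(c[None],np.zeros(3),np.zeros(3),K,np.array([q["k1"],0,0,0.]))[0].ravel()-[180,310])*5)
cv2.imwrite("pics/side2.png",cv2.resize(p[310:420,180:320],None,fx=5,fy=5)[:,:,::-1])
E
```

```text
1.15 [ 0.26155911 -0.56765799  0.25633547] -9.805562605901865e-05 [ 0.0483849  -0.08876128  0.49045068]
0.006 [240.48646907 374.43671669] in crop [302.43234536 322.18358347]
0.012 [240.69424246 376.2668663 ] in crop [303.47121231 331.33433152]
0.025 [241.13797654 380.17000133] in crop [305.68988269 350.85000666]
0.038 [241.57309105 383.99009922] in crop [307.86545524 369.95049609]
```

View pics/side2.png

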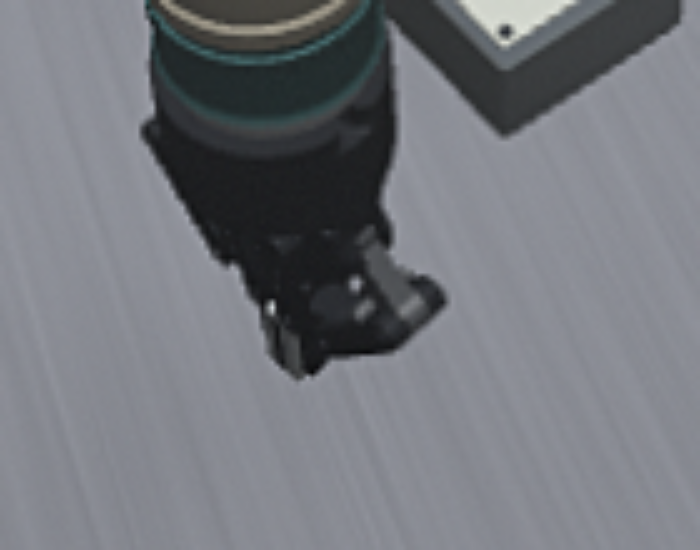

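The shut tips are at about crop (300,378) at their near corner. That fits 25 mm ahead of the TCP, as stated. Next I move above the plug at travel height.

>>> play_rows --steps '[{"dx": 1, "dy": -0.7, "dz": 0, "twist": 0}, {"dx": 3, "dy": -2.1, "dz": 0, "twist": 0}, {"dx": 6, "dy": -4.2, "dz": 0, "twist": 0}, {"dx": 9.3, "dy": -6.5, "dz": 0, "twist": 0}, {"dx": 12.6, "dy": -8.8, "dz": 0, "twist": 0}, {"dx": 15.9, "dy": -11.2, "dz": 0, "twist": 0}, {"dx": 19.2, "dy": -13.5, "dz": 0, "twist": 0}, {"dx": 22.5, "dy": -15.8, "dz": 0, "twist": 0}, {"dx": 25.8, "dy": -18.1, "dz": 0, "twist": 0}, {"dx": 29.1, "dy": -20.4, "dz": 0, "twist": 0}, {"dx": 32.4, "dy": -22.8, "dz": 0, "twist": 0}, {"dx": 35.7, "dy": -25.1, "dz": 0, "twist": 0}, {"dx": 39, "dy": -27.4, "dz": 0, "twist": 0}, {"dx": 42.3, "dy": -29.7, "dz": 0, "twist": 0}, {"dx": 45.6, "dy": -32, "dz": 0, "twist": 0}, {"dx": 48.9, "dy": -34.3, "dz": 0, "twist": 0}, {"dx": 51.5, "dy": -36.2, "dz": 0, "twist": 0}, {"dx": 53.3, "dy": -37.4, "dz": 0, "twist": 0}, {"dx": 54.2, "dy": -38.1, "dz": 0, "twist": 0}, {"dx": 54.4, "dy": -38.2, "dz": 0, "twist": 0}]'

```text
clock: 3.7
tool_pos: [0.5956, 0.0074, 0.2563]
tcp_rot: [180.0, 0.0, 24.8]
contact_force: [0.2, -0.8, -0.9]
gripper_width: -0.0003
```

```bash
python3 -c "
from h import *
shift([.596,.007,.1635])"
```

```text
clock 3.7 tcp [0.5956 0.0074 0.2563] rot [1.800e+02 3.000e-02 2.477e+01] f [ 0.15 -0.79 -0.85] w -0.0003146252927603426
shift cm [0.03 0.05 9.28]
```

>>> play_rows --steps '[{"dx": 0, "dy": 0, "dz": 0.5, "twist": 0}, {"dx": 0, "dy": 0, "dz": 2, "twist": 0}, {"dx": 0, "dy": 0, "dz": 4, "twist": 0}, {"dx": 0, "dy": 0, "dz": 6, "twist": 0}, {"dx": 0, "dy": 0, "dz": 7.6, "twist": 0}, {"dx": 0, "dy": 0, "dz": 8.7, "twist": 0}, {"dx": 0, "dy": 0, "dz": 9.2, "twist": 0}, {"dx": 0, "dy": 0, "dz": 9.3, "twist": 0}, {"dx": 0, "dy": 0, "dz": 9.3, "twist": 0}, {"dx": 0, "dy": 0, "dz": 9.3, "twist": 0}, {"dx": 0, "dy": 0, "dz": 9.3, "twist": 0}, {"dx": 0, "dy": 0, "dz": 9.3, "twist": 0}, {"dx": 0, "dy": 0, "dz": 9.3, "twist": 0}, {"dx": 0, "dy": 0, "dz": 9.3, "twist": 0}, {"dx": 0, "dy": 0, "dz": 9.3, "twist": 0}, {"dx": 0, "dy": 0, "dz": 9.3, "twist": 0}]'

```text
clock: 5.7
tool_pos: [0.5957, 0.007, 0.1633]
tcp_rot: [-180.0, 0.0, 24.7]
contact_force: [0.0, 0.5, -0.3]
gripper_width: 0.0001
```

```bash
python3 - <<'E'
from h import *
shift([.5243,.0436,.198])
p,d=cams.read_camera("side")
cv2.imwrite("pics/side3.png",cv2.resize(p[120:270,220:360],None,fx=4,fy=4)[:,:,::-1])
E
```

```text
clock 5.7 tcp [0.5957 0.007  0.1633] rot [-180.      0.     24.74] f [ 0.03  0.52 -0.32] w 6.663971055967446e-05
shift cm [-4.96 -6.32 -3.47]
```

View pics/side3.png

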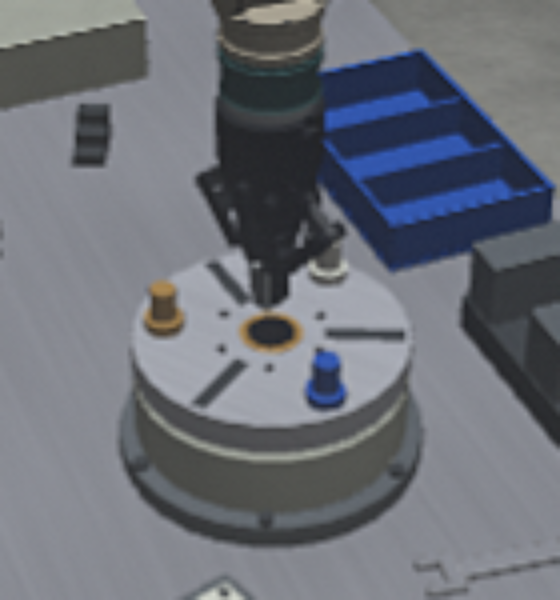

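The tips hang over the plug, at crop (270,300) with the plug at (270,330), and they clear all the pins. I'll hold another second, then go up, across and down onto the brass pin.

>>> play_rows --steps '[{"dx": 0, "dy": 0, "dz": 0, "twist": 0}, {"dx": 0, "dy": 0, "dz": 0, "twist": 0}, {"dx": 0, "dy": 0, "dz": 0, "twist": 0}, {"dx": 0, "dy": 0, "dz": 0, "twist": 0}, {"dx": 0, "dy": 0, "dz": 0, "twist": 0}, {"dx": 0, "dy": 0, "dz": 0, "twist": 0}, {"dx": 0, "dy": 0, "dz": 0, "twist": 0}, {"dx": 0, "dy": 0, "dz": -1, "twist": 0}, {"dx": 0, "dy": 0, "dz": -3, "twist": 0}, {"dx": 0, "dy": 0, "dz": -5, "twist": 0}, {"dx": -0.3, "dy": -0.4, "dz": -6, "twist": 0}, {"dx": -1.3, "dy": -1.6, "dz": -6, "twist": 0}, {"dx": -2.5, "dy": -3.2, "dz": -6, "twist": 0}, {"dx": -3.7, "dy": -4.8, "dz": -6, "twist": 0}, {"dx": -4.6, "dy": -5.9, "dz": -6, "twist": 0}, {"dx": -4.9, "dy": -6.3, "dz": -6, "twist": 0}, {"dx": -5, "dy": -6.3, "dz": -5.5, "twist": 0}, {"dx": -5, "dy": -6.3, "dz": -4.5, "twist": 0}, {"dx": -5, "dy": -6.3, "dz": -3.7, "twist": 0}, {"dx": -5, "dy": -6.3, "dz": -3.5, "twist": 0}]'

```text
clock: 8.25
tool_pos: [0.5235, 0.0431, 0.197]
tcp_rot: [-179.9, 0.1, 24.7]
contact_force: [0.1, -0.4, 0.7]
gripper_width: 0.0
```

>>> play_rows --steps '[{"dx": 0, "dy": 0, "dz": 0, "twist": 0}, {"dx": 0, "dy": 0, "dz": 0, "twist": 0}, {"dx": 0, "dy": 0, "dz": 0, "twist": 0}, {"dx": 0, "dy": 0, "dz": 0, "twist": 0}, {"dx": 0, "dy": 0, "dz": 0, "twist": 0}, {"dx": 0, "dy": 0, "dz": 0, "twist": 0}, {"dx": 0, "dy": 0, "dz": 0, "twist": 0}, {"dx": 0, "dy": 0, "dz": 0, "twist": 0}]'

```text
clock: 9.25
tool_pos: [0.524, 0.0433, 0.1983]
tcp_rot: [180.0, 0.0, 24.7]
contact_force: [-0.1, 0.2, -0.4]
gripper_width: -0.0
```

```bash
python3 - <<'E'
from h import *
shift([.5243,.0436,.198])
p,d=cams.read_camera("side")
cv2.imwrite("pics/side4.png",cv2.resize(p[120:270,220:360],None,fx=4,fy=4)[:,:,::-1])
shift([.4677,-.2985,.25])
E
```

```text
clock 9.25 tcp [0.524  0.0433 0.1983] rot [180.     0.    24.74] f [-0.06  0.22 -0.4 ] w -3.329858235518157e-05
shift cm [ 0.04 -0.02  0.03]
clock 9.3 tcp [0.524  0.0433 0.1983] rot [-180.      0.     24.74] f [-1.02  0.45  0.14] w 0.0001847907146432413
shift cm [-19.41  28.68  -5.17]
```

View pics/side4.png

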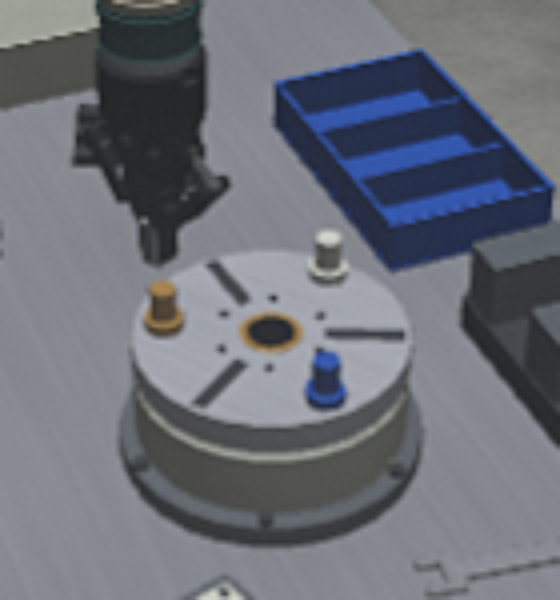

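The tips are just above the brass pin, at crop (158,262) with the pin top at (162,288). I'll finish the hold, rise, then go to the green button.

>>> play_rows --steps '[{"dx": 0, "dy": 0, "dz": 0, "twist": 0}, {"dx": 0, "dy": 0, "dz": 0, "twist": 0}, {"dx": 0, "dy": 0, "dz": 0, "twist": 0}, {"dx": 0, "dy": 0, "dz": 0, "twist": 0}, {"dx": 0, "dy": 0, "dz": 0, "twist": 0}, {"dx": 0, "dy": 0, "dz": 0, "twist": 0}, {"dx": 0, "dy": 0, "dz": -1, "twist": 0}, {"dx": 0, "dy": 0, "dz": -3, "twist": 0}, {"dx": -0.4, "dy": 0.6, "dz": -4.5, "twist": 0}, {"dx": -1.8, "dy": 2.7, "dz": -5.2, "twist": 0}, {"dx": -3.8, "dy": 5.6, "dz": -5.2, "twist": 0}, {"dx": -6, "dy": 8.9, "dz": -5.2, "twist": 0}, {"dx": -8.2, "dy": 12.1, "dz": -5.2, "twist": 0}, {"dx": -10.4, "dy": 15.4, "dz": -5.2, "twist": 0}, {"dx": -12.6, "dy": 18.6, "dz": -5.2, "twist": 0}, {"dx": -14.8, "dy": 21.9, "dz": -5.2, "twist": 0}, {"dx": -16.8, "dy": 24.8, "dz": -5.2, "twist": 0}, {"dx": -18.4, "dy": 27.2, "dz": -5.2, "twist": 0}, {"dx": -19.2, "dy": 28.4, "dz": -5.2, "twist": 0}, {"dx": -19.4, "dy": 28.7, "dz": -5.2, "twist": 0}]'

```text
clock: 11.8
tool_pos: [0.4678, -0.2992, 0.2506]
tcp_rot: [-180.0, -0.0, 24.7]
contact_force: [0.6, 0.2, 0.2]
gripper_width: -0.0001
```

```bash
python3 - <<'E'
from h import *
shift([.4677,-.2985,.107])
E
```

```text
clock 11.8 tcp [ 0.4678 -0.2992  0.2506] rot [-1.800e+02 -2.000e-02  2.468e+01] f [0.57 0.19 0.21] w -6.054628490654703e-05
shift cm [ 0.02 -0.06 14.36]
```

>>> play_rows --steps '[{"dx": 0, "dy": 0, "dz": 1, "twist": 0}, {"dx": 0, "dy": 0, "dz": 3, "twist": 0}, {"dx": 0, "dy": 0, "dz": 5.5, "twist": 0}, {"dx": 0, "dy": 0, "dz": 8, "twist": 0}, {"dx": 0, "dy": 0, "dz": 10.2, "twist": 0}, {"dx": 0, "dy": 0, "dz": 12, "twist": 0}, {"dx": 0, "dy": 0, "dz": 12.9, "twist": 0}, {"dx": 0, "dy": 0, "dz": 13.2, "twist": 0}, {"dx": 0, "dy": 0, "dz": 13.2, "twist": 0}]'

```text
clock: 12.92
tool_pos: [0.4683, -0.2988, 0.1187]
tcp_rot: [180.0, -0.0, 24.7]
contact_force: [0.3, 0.6, -0.0]
gripper_width: -0.0004
```

```bash
python3 - <<'E'
from h import *
shift([.4677,-.2985,.1])
p,d=cams.read_camera("side")
cv2.imwrite("pics/side5.png",cv2.resize(p[230:350,210:350],None,fx=5,fy=5)[:,:,::-1])
E
```

```text
clock 12.925 tcp [ 0.4683 -0.2988  0.1187] rot [ 1.7996e+02 -2.0000e-02  2.4740e+01] f [ 0.32  0.6  -0.01] w -0.00037161629779873393
shift cm [-0.04 -0.05  1.87]
```

View pics/side5.png

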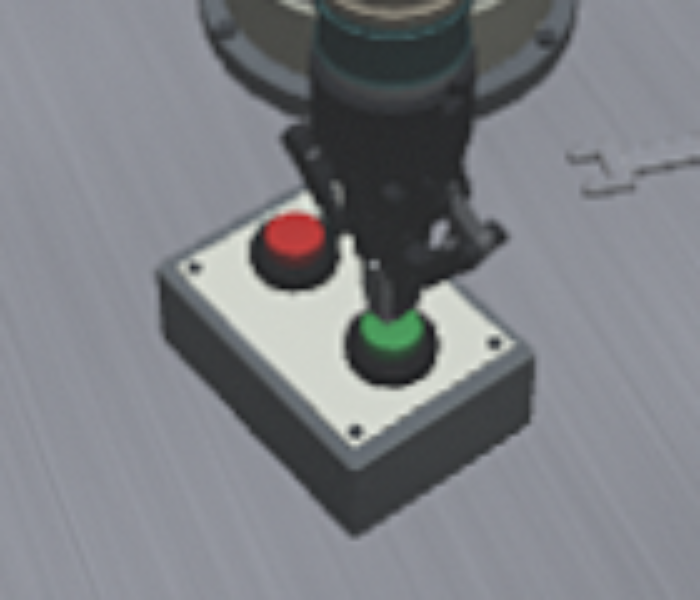

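The tips are just above the green button, at crop (390,310), and well clear of the red one. Now I press in small steps and watch the force.

>>> play_rows --steps '[{"dx": 0, "dy": 0, "dz": 0.4, "twist": 0}, {"dx": 0, "dy": 0, "dz": 0.8, "twist": 0}, {"dx": 0, "dy": 0, "dz": 1.1, "twist": 0}, {"dx": 0, "dy": 0, "dz": 1.3, "twist": 0}, {"dx": 0, "dy": 0, "dz": 1.5, "twist": 0}, {"dx": 0, "dy": 0, "dz": 1.5, "twist": 0}, {"dx": 0, "dy": 0, "dz": 1.5, "twist": 0}]'

```text
clock: 13.85
tool_pos: [0.4679, -0.2986, 0.1035]
tcp_rot: [180.0, 0.0, 24.7]
contact_force: [-1.8, 1.5, 5.0]
gripper_width: -0.0003
```

>>> play_rows --steps '[{"dx": 0, "dy": 0, "dz": 0.15, "twist": 0}, {"dx": 0, "dy": 0, "dz": 0.3, "twist": 0}, {"dx": 0, "dy": 0, "dz": 0.3, "twist": 0}, {"dx": 0, "dy": 0, "dz": 0.3, "twist": 0}]'

```text
clock: 14.35
tool_pos: [0.468, -0.2987, 0.1021]
tcp_rot: [180.0, 0.0, 24.7]
contact_force: [-4.7, 2.5, 14.6]
gripper_width: 0.0003
```

>>> play_rows --steps '[{"dx": 0, "dy": 0, "dz": 0.1, "twist": 0}, {"dx": 0, "dy": 0, "dz": 0.2, "twist": 0}, {"dx": 0, "dy": 0, "dz": 0.2, "twist": 0}, {"dx": 0, "dy": 0, "dz": 0.2, "twist": 0}]'

```text
clock: 14.85
tool_pos: [0.468, -0.2987, 0.1019]
tcp_rot: [179.9, 0.0, 24.7]
contact_force: [-8.0, 5.9, 24.9]
gripper_width: 0.0
```

```bash
python3 - <<'E'
from h import *
shift([.4677,-.2985,.1])
p,d=cams.read_camera("side")
cv2.imwrite("pics/side6.png",cv2.resize(p[270:320,250:320],None,fx=10,fy=10,interpolation=cv2.INTER_CUBIC)[:,:,::-1])
def z(mask,d):
    return np.median([(lambda o,r:o+r*d[b,a])(*ray("side",a,b))[2] for b,a in zip(*np.nonzero(mask))])
p0=np.load("pics/side0.npz")
for q,dd in((p0["p"],p0["d"]),(p,d)):
    c,s,m=blob(q,(45,90,40),(85,255,255),(270,275,310,315)); print(c,s,z(m&(dd>0),dd))
E
```

```text
clock 14.85 tcp [ 0.468  -0.2987  0.1019] rot [179.95   0.    24.74] f [-7.96  5.91 24.88] w 1.273944060342784e-05
shift cm [-0.02 -0.03  0.19]
[287.88235294 295.32352941] [282 291  13  10 102] 0.08268305883508487
[288.23529412 298.41176471] [282 295  13   7  51] 0.07569521588254535
```

View pics/side6.png

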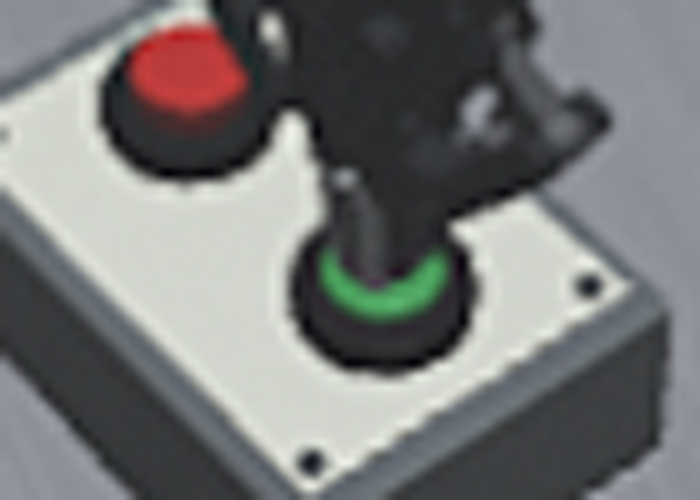

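The green button, at crop (385,290), is down flush with its collar. Its depth dropped about 7 mm and the force climbs at a hard stop, so it is fully pressed. I'll release and move clear.

>>> play_rows --steps '[{"dx": 0, "dy": 0, "dz": -0.4, "twist": 0}, {"dx": 0, "dy": 0, "dz": -1, "twist": 0}, {"dx": 0, "dy": 0, "dz": -2, "twist": 0}, {"dx": 0, "dy": 0, "dz": -4, "twist": 0}, {"dx": 0, "dy": 0, "dz": -7, "twist": 0}, {"dx": 0, "dy": 0, "dz": -10, "twist": 0}, {"dx": 0, "dy": 0, "dz": -13, "twist": 0}, {"dx": 0, "dy": 0, "dz": -15, "twist": 0}, {"dx": 0, "dy": 0, "dz": -16, "twist": 0}, {"dx": 0, "dy": 0, "dz": -16, "twist": 0}, {"dx": 0, "dy": 0, "dz": -16, "twist": 0}, {"dx": 0, "dy": 0, "dz": -16, "twist": 0}]'

```text
clock: 16.4
tool_pos: [0.4674, -0.2981, 0.257]
tcp_rot: [-179.9, 0.1, 24.7]
contact_force: [0.4, 0.7, -0.3]
gripper_width: -0.0004
```

```bash
python3 - <<'E'
from h import *
shift([.4677,-.2985,.26])
p,d=cams.read_camera("side")
cv2.imwrite("pics/side7.png",p[:,:,::-1])
c,s,m=blob(p,(45,90,40),(85,255,255),(270,275,310,315)); print(c,s)
p0=np.load("pics/side0.npz")["p"]
for nm,lo,hi,b in(("blue",(105,120,80),(130,255,255),(285,200,315,230)),("oil",(10,120,60),(30,255,255),(365,285,400,345))):
    print(nm,blob(p0,lo,hi,b)[0],blob(p,lo,hi,b)[0])
E
```

```text
clock 16.4 tcp [ 0.4674 -0.2981  0.257 ] rot [-1.7988e+02  6.0000e-02  2.4740e+01] f [ 0.44  0.74 -0.35] w -0.000440269691631225
shift cm [ 0.01  0.05 -0.3 ]
[287.90909091 295.19191919] [282 291  13  10  99]
blue [300.97142857 218.        ] [304.44444444 217.22222222]
oil [384.70722433 312.84790875] [384.5509434  312.66037736]
```

View pics/side7.png

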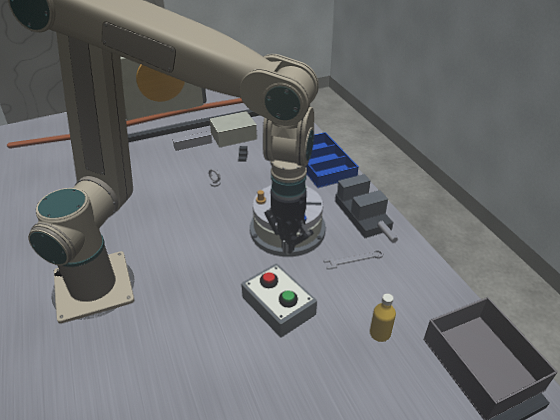

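The green button, at (288,295), is back at its original pixel position. The gripper is in free air, and the blue pin's blob only shifted because the gripper partly hides it. Handing in.

```bash
python3 -c "
from station import job
print(job.finish_job())"
```

```text
the job is handed in; nothing more can be done
None
```

I pointed with the shut fingertips at the black plug, then at the brass pin's top, each for about 2 s and about 27 mm above it. Then I pressed the green button, released it, moved straight up clear and handed the job in at about 16.5 s; no verdict was reported.

- **Button press:** the camera showed the green button down by about 7 mm, and the force rose to 25 N against a hard stop. Afterwards it was back at its original pixel position.
- **Contacts:** force readings while pointing stayed at noise level, about 1 N, and were 0.7 N or less per axis after the last move. That noise is above the 0.5 N touch limit, so these readings alone can't rule out a very light touch. The pictures showed the tips clear of the table and pins.
- **Bystanders and pins:** the bottle's position agreed to within 0.2 pixel. I did not measure the other bystanders again, though the last picture shows them apparently where they were.
- **One disagreement:** the blue pin's blob differed by 3 pixels in the last picture because the gripper partly hid it. In the last clear view, while I was pointing at the brass pin, all three pins stood upright. I did not check the white pin after that.
- **Refused call:** my first move call was refused because the rows lacked keys. Nothing moved, and I sent it again.

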